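# Unstack the bowls onto their setter rings

## Task

The graduated bowls on the kiln shelf are stacked upside down, the smallest on top; they are to be fired rim down, each on the fireclay setter ring made for its size (20 mm wider than the bowl's rim: smallest bowl on the smallest ring, and so on). Take the stack apart from the top, one bowl at a time and without shifting the bowls still stacked, and set each bowl rim down and centred on its own ring, so that its rim rests flat on the ring all the way round. The ware is fragile: set every bowl down gently, do not drop or tip it, and leave the kiln prop and the brush where they are.

Things in the scene. Friction and masses are not known exactly. Their poses are not given: they have to be found in the camera images.
- bowl_s_mid (a point): Centre (on the axis, half-way up) of the smallest bowl: loose, off-white unglazed ware, upside down. Rim 78 mm across below, foot 36 mm across and 14 mm high on top, 46 mm high in all (foot's top 23 mm above this point). Beyond the foot the body is a flat cone falling about 25 to 40 degrees. z up. At the start its rim sits on the shoulder of the next larger bowl, 31 mm above that one's rim.
- bowl_m_mid (a point): Centre (on the axis, half-way up) of the second smallest bowl: loose, off-white unglazed ware, upside down. Rim 98 mm across below, foot 44 mm across and 14 mm high on top, 52 mm high in all (foot's top 26 mm above this point). Beyond the foot the body is a flat cone falling about 25 to 40 degrees. z up. At the start its rim sits on the shoulder of the next larger bowl, 36 mm above that one's rim.
- bowl_l_mid (a point): Centre (on the axis, half-way up) of the second largest bowl: loose, off-white unglazed ware, upside down. Rim 118 mm across below, foot 54 mm across and 14 mm high on top, 58 mm high in all (foot's top 29 mm above this point). Beyond the foot the body is a flat cone falling about 25 to 40 degrees. z up. At the start its rim sits on the shoulder of the next larger bowl, 40 mm above that one's rim.
- bowl_xl_mid (a point): Centre (on the axis, half-way up) of the largest bowl: loose, off-white unglazed ware, upside down. Rim 138 mm across below, foot 64 mm across and 14 mm high on top, 64 mm high in all (foot's top 32 mm above this point). Beyond the foot the body is a flat cone falling about 25 to 40 degrees. z up. Bottom of the stack.
- ring_s: The setter ring for the smallest bowl: a fixed flat ring of buff fireclay, 98 mm outside and 50 mm inside diameter, 10 mm thick (flat band 24 mm wide), lying on the kiln shelf. Origin at its centre on its underside (15 mm above the bench), z up; its top is 10 mm above the origin.
- ring_m: The setter ring for the second smallest bowl: a fixed flat ring of buff fireclay, 118 mm outside and 70 mm inside diameter, 10 mm thick (flat band 24 mm wide), lying on the kiln shelf. Origin at its centre on its underside (15 mm above the bench), z up; its top is 10 mm above the origin.
- ring_l: The setter ring for the second largest bowl: a fixed flat ring of buff fireclay, 138 mm outside and 90 mm inside diameter, 10 mm thick (flat band 24 mm wide), lying on the kiln shelf. Origin at its centre on its underside (15 mm above the bench), z up; its top is 10 mm above the origin.
- ring_xl: The setter ring for the largest bowl: a fixed flat ring of buff fireclay, 158 mm outside and 110 mm inside diameter, 10 mm thick (flat band 24 mm wide), lying on the kiln shelf. Origin at its centre on its underside (15 mm above the bench), z up; its top is 10 mm above the origin.
- kiln_prop_mid (a point): Bystander, to be left alone: loose upright buff fireclay kiln prop, a round post 48 mm across and 75 mm high with a hole in its top, on the kiln shelf. Point at its centre, half-way up; z up.
- mop_brush: Bystander, to be left alone: loose wooden-handled brush 190 mm long, 42 mm wide and 20 mm high, lying on the bench at the robot's right of the kiln shelf. Origin at its middle on the underside; x along it towards the bristles.
There are look-alikes about, which are no part of the job. What is shaped like the part that bears bowl_xl_mid but pink is not meant.

How it is judged:
By the outcome, as a careful person would: the job done as asked, in the order asked, and still so for the second after the job is handed in, with the robot touching nothing.
It also fails if it takes over 118 s, if anything falls off the work surface, if the arm or the gripper's body presses on something with over 40 N, if the wrist force passes 120 N, or if a joint passes its speed limit or range.

## Robot

A 7-joint arm with a two-finger parallel gripper is mounted at the origin on the work surface. World frame = base frame: x ahead of the robot, y to its left, z up, the work surface at z = 0. Lengths are in mm, angles in rad, forces in N, time in s.
With the tool pointing down it reaches from about 425 to 950 mm from the base axis. Payload 16.7 kg.
Tool frame: the origin (TCP) lies between the finger pads; the fingertips stand 17 mm ahead of it and the grasp point (between the pads) lies 2 mm behind it; z points along the fingers, y is the line along which they close (so a half turn about z gives the same grasp; the last joint's range is limited). The gripper opens to 94 mm and grips with 3 to 60 N. Pads are 16 mm wide; open, the fingers measure 119 mm over their backs; the gripper's body (75 mm by 177 mm) begins 78 mm behind the grasp point.
Start: joints at [-1.278, 0.426, 0.074, 1.606, -0.034, 1.111, -0.067], TCP at [289.215, 609.859, 187.167] pointing down, gripper open.
Joint ranges: [-2.85, 2.85], [-0.5, 2.14], [-1.23, 1.37], [0.21, 2.46], [-1.02, 4.16], [0.16, 2.05], [-2.73, 2.73]. Speed limits (rad/s): [1.89, 1.89, 2.39, 2.39, 3.01, 3.01, 3.01].

## Interface

Orientations are given as [roll, pitch, yaw] about the fixed x, y, z axes, in that order (R = Rz(yaw) Ry(pitch) Rx(roll)).
In Python, from rig import arm gives the robot as it stands.
- The arm moves only by the tool servo_tool, never from a script. Its argument "moves" is a list that holds one entry, the list of rows, each a list of 7 numbers: the shift along the tool's x, y, z as a fraction of full scale, then the turn, a rotation vector about the tool's x, y, z as a fraction of full scale, then the opening, from -1 (shut) to 1 (fully open). In form: [[[x, y, z, rx, ry, rz, claw], ...]]. A call has exactly 10 rows; each row shifts and turns the commanded pose from where the row before left it, along the tool's axes as they then stand; what a row does not reach is not made up. Full scale, the value 1, is 0.04 m for a shift and 0.08 rad for a turn. A row lasts 1/8 s, in which the tool goes at most 62.5 mm and 10.7 degrees, less where a joint would pass 70% of its speed; a pose out of reach is approached as far as the arm can. A call with a number of a shift or a turn outside -1 to 1 is refused whole. A call with a gripper value outside its range is refused whole. The fingers move at their own pace and stop on an object; "force" is the grip in N (left out, the last holds). Time passes only in rows, so rows that do not move let the fingers close, or fill a call up. It gives the time, the measured TCP pose, the force, the opening and the grip force at its end, in the units of the state.
- arm.get_state(): the state, without advancing time (a new reading comes with each control period).
- arm.grab_frame(name): name is "scene" or "top" or "wrist"; returns the picture (400x640x3 uint8, red, green, blue); there is no depth.
- arm.camera_model(name): a dict with "K" (3x3 intrinsics, pixels), "dist" ([k1, k2, p1, p2, k3] as OpenCV has them; the pictures are not rectified), "extrinsics" (4x4, takes a point from world to camera coordinates). Camera axes: x right, y up, looking along -z (the intrinsics and any distortion apply to the point x, -y, -z); pixel columns grow to the right and rows downward; lengths in mm; the calibration is good to about 2 mm. A picture is of the moment at which its call begins: read the wrist's pose just before it. camera_model takes no time and is no camera call; for the wrist camera it gives the pose at the moment of the call.
- arm.sign_off(): hands the job in; it is judged then, once.
The state is a dict: "time": time; "q": joint angles; "joint_vel": joint speeds; "tau": joint torques, N m; "eef_pos": TCP position; "eef_rot": TCP orientation; "wrist_force": force on the tool from outside, world axes, zero at the start; "moment": the same for the moment, N m; "width": opening from 0.0 (shut) to 1.0 (fully open); "grip_force": force on a finger pad.
Only numpy, scipy, OpenCV 4.12 (cv2) and the standard library are available. Lean on these libraries where they do the work, as an engineer would, in place of code of your own. Each camera call takes 0.05 s, during which the arm holds its last target. There are 200 camera calls.

## Working session

There is one attempt and no reset: what is moved stays moved. The work goes in short steps, Python scripts to look and compute and a tool call to move; the robot and the scene stay as the last step left them, time stands still between calls to the robot, and variables do not carry over. Pictures are saved under pics/ and viewed, at most 14 in all, crops included, and the job is handed in when it is done.

Besides the shell and the picture viewer there is one more tool, called after "Call:" by a JSON object that holds its "fn" and its "kwargs". servo_tool: Moves the arm, as the interface text tells. Shift numbers are shares of 0.04 m and turn numbers shares of 0.08 rad, none past 1 either way. Its arguments: {"type":"object","properties":{"moves":{"type":"array","items":{"type":"array","items":{"type":"array","items":{"type":"number","minimum":-1,"maximum":1}}}},"force":{"type":"number"}},"required":["moves"]}

```bash
mkdir -p pics; ls; python3 - <<'E'
from rig import arm
import cv2,numpy as np
s=arm.get_state();print({k:np.round(v,3).tolist() for k,v in s.items()})
for n in("scene","top"):
    f=arm.grab_frame(n);cv2.imwrite(f"pics/{n}0.png",f[:,:,::-1])
    c=arm.camera_model(n);print(n,np.round(c["K"],1).tolist(),c["dist"],np.round(c["extrinsics"],3).tolist())
E
```

```text
pics
{'time': 0.0, 'q': [-1.277, 0.427, 0.074, 1.607, -0.034, 1.111, -0.067], 'joint_vel': [0.001, 0.001, 0.0, 0.001, 0.003, 0.0, -0.0], 'tau': [0.002, -93.582, 3.668, -45.417, -0.049, 0.02, 0.0], 'eef_pos': [289.051, 609.448, 186.466], 'eef_rot': [-3.14, 0.0, 2.699], 'wrist_force': [0.008, 0.284, 0.142], 'moment': [0.041, -0.086, 0.019], 'grip_force': 0.0, 'width': 0.998}
scene [[473.5, 0.0, 319.8], [0.0, 473.5, 194.1], [0.0, 0.0, 1.0]] [-0.07759445  0.          0.          0.          0.        ] [[0.108, 0.994, -0.019, 128.785], [-0.652, 0.085, 0.753, 287.8], [0.75, -0.069, 0.657, -1934.624], [0.0, 0.0, 0.0, 1.0]]
top [[496.7, 0.0, 325.4], [0.0, 496.7, 192.7], [0.0, 0.0, 1.0]] [0.02091246 0.         0.         0.         0.        ] [[-0.02, -1.0, -0.005, -165.729], [0.989, -0.021, 0.147, -546.969], [-0.147, -0.002, 0.989, -1433.645], [0.0, 0.0, 0.0, 1.0]]
```

View pics/top0.png

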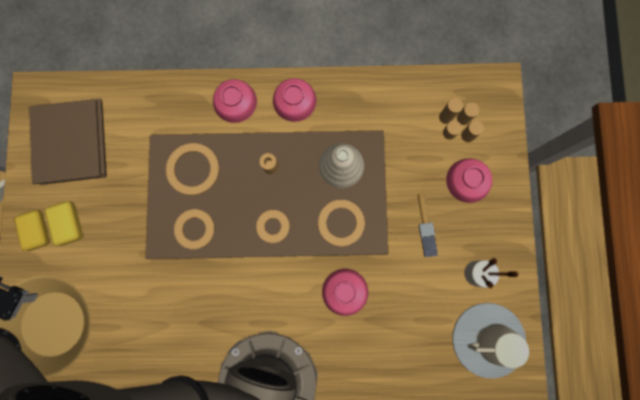

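View pics/scene0.png

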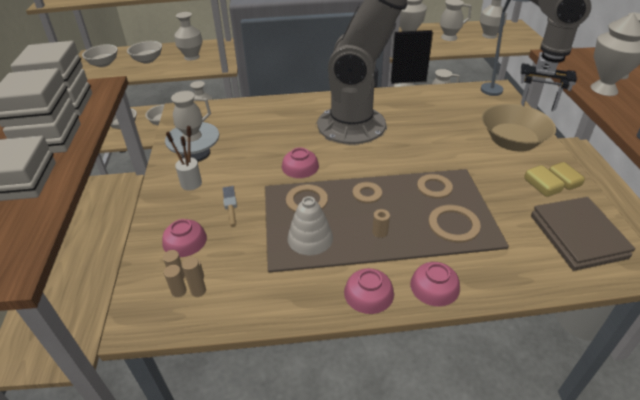

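The top view shows four rings at about (192,168), (194,229), (273,226) and (341,222), the kiln prop at (268,161), and the off-white stack at (342,163). The brush is at (428,230). The pink bowls at (235,100), (295,98), (345,291) and (469,180) are the look-alikes: the stack meant is the off-white one, because it is graduated and stands on the shelf.

```bash
cat > h.py <<'E'
import numpy as np,cv2
from rig import arm
def ray(c,uv):
    K=np.array(c["K"]);E=np.array(c["extrinsics"])
    p=cv2.undistortPoints(np.float64(uv).reshape(-1,1,2),K,np.array(c["dist"])).reshape(-1,2)
    d=np.c_[p[:,0],-p[:,1],-np.ones(len(p))]
    R=E[:3,:3];return -R.T@E[:3,3],d@R
def plane(c,uv,z):
    o,d=ray(c,uv);t=(z-o[2])/d[:,2];return (o+d*t[:,None])[:,:2]
def proj(c,X):
    E=np.array(c["extrinsics"]);p=np.atleast_2d(X)@E[:3,:3].T+E[:3,3]
    p=p*[1,-1,-1]
    return cv2.projectPoints(p,np.zeros(3),np.zeros(3),np.array(c["K"]),np.array(c["dist"]))[0].reshape(-1,2)
E
python3 - <<'E'
from h import *
f=cv2.imread("pics/top0.png");c=arm.camera_model("top")
hsv=cv2.cvtColor(f,cv2.COLOR_BGR2HSV)
roi=np.zeros(f.shape[:2],np.uint8);roi[138:252,155:380]=255
m=((hsv[...,2]>125)&(hsv[...,1]>70)).astype(np.uint8)*roi
cs,h=cv2.findContours(m,cv2.RETR_CCOMP,cv2.CHAIN_APPROX_NONE)
for k,q in enumerate(cs):
    if len(q)<25: continue
    P=plane(c,q.reshape(-1,2).astype(float),25 )
    (x,y),r=cv2.minEnclosingCircle(P.astype(np.float32)); e=cv2.fitEllipse(P.astype(np.float32))
    print(q.mean((0,1)).round(),"outer" if h[0][k][3]<0 else "hole",np.round(e[0],1),np.round(e[1],1))
# stack: predicted outlines overlay, light grey mask
w=((hsv[...,1]<60)&(hsv[...,2]>110)).astype(np.uint8)*roi
print("stack px",np.c_[np.nonzero(w)[::-1]].min(0),np.c_[np.nonzero(w)[::-1]].max(0))
cv2.imwrite("pics/cropA.png",cv2.resize(f[130:265,150:390],None,fx=3.3,fy=3.3,interpolation=cv2.INTER_CUBIC))
f=cv2.imread("pics/scene0.png");cv2.imwrite("pics/cropB.png",cv2.resize(f[185:260,270:350],None,fx=7,fy=7,interpolation=cv2.INTER_CUBIC))
E
```

```text
[272. 226.] outer [449.  -17.7] [98.9 99.8]
[272. 226.] hole [449.5 -17.4] [48.1 49.1]
[194. 229.] outer [446.3 216.1] [118.2 119.4]
[194. 229.] hole [446.5 215.9] [68.1 68.9]
[341. 222.] outer [ 455.9 -221.5] [139.3 139.9]
[341. 222.] hole [ 455.9 -221.6] [87.7 88.7]
[267. 161.] outer [647.   -3.4] [49.8 52. ]
[192. 168.] outer [628.7 224.7] [158.4 159.4]
[192. 168.] hole [628.6 224.6] [108.6 108.9]
stack px [331 144] [363 186]
```

View pics/cropA.png

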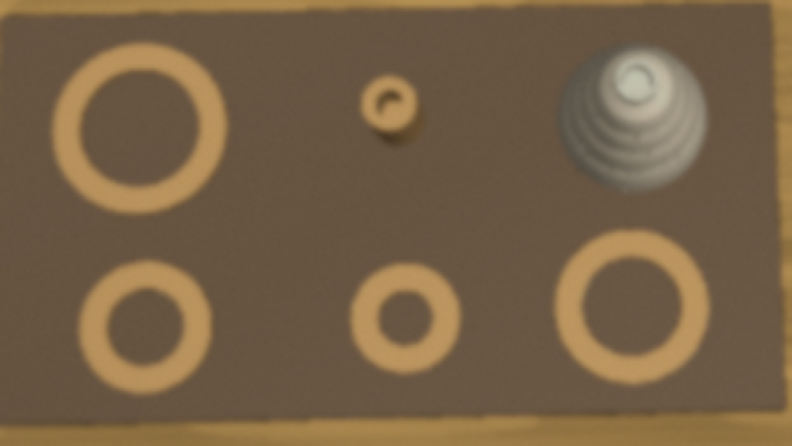

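View pics/cropB.png

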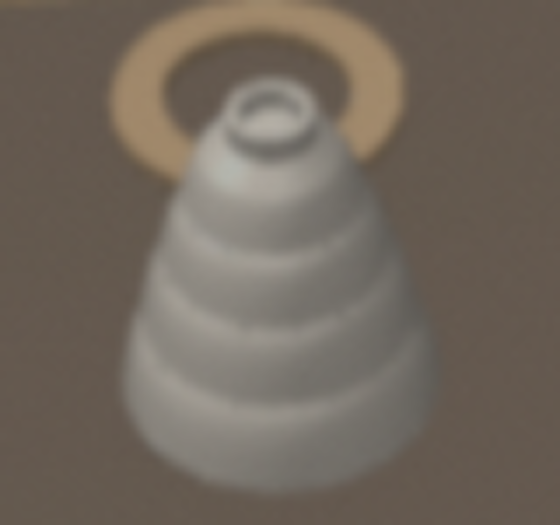

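The top-view crop matches: ring S, M, L and XL fit 98, 118, 138 and 158 mm. The prop is at (390,104), the stack's foot at crop pixel (636,83). The scene crop shows the graduated off-white stack with its foot centre at (270,108).

```bash
python3 - <<'E'
from h import *
ct=arm.camera_model("top");cs=arm.camera_model("scene")
print(plane(ct,[[150+636.5/3.3,130+83.5/3.3]],168),plane(cs,[[270+270/7,185+107/7]],168))
# circle of XL rim in top: outline px -> base on z=15
f=cv2.imread("pics/top0.png")
for xy in ([645,-221],):
    for z,r in((15,69),(168,18)):
        p=proj(ct,[[xy[0]+r*a,xy[1]+r*b,z] for a,b in((1,0),(-1,0),(0,1),(0,-1))]);print(z,((p-[150,130])*3.3).round(0).tolist())
E
```

```text
[[ 626.85932699 -227.29172878]] [[ 632.34179355 -226.63051942]]
15 [[622.0, 28.0], [626.0, 175.0], [550.0, 103.0], [699.0, 100.0]]
168 [[628.0, 41.0], [629.0, 83.0], [607.0, 63.0], [650.0, 62.0]]
```

Call:
{"fn": "servo_tool", "kwargs": {"moves": [[[0,0,-1,0,0,-1,1],[0,0,-1,0,0,-1,1],[0,0,-1,0,0,-1,1],[0,0,-1,0,0,-1,1],[0,-1,0,0,0,-1,1],[-0.5,-1,0,0,0,-0.5,1],[-1,-1,0,0,0,0,1],[-1,-1,0,0,0,0,1],[-1,-1,0,0,0,0,1],[-1,-1,0,0,0,0,1]]]}}

```text
time: 1.35
eef_pos: [463.1, 367.3, 347.0]
eef_rot: [-3.141, -0.0, 3.139]
wrist_force: [0.3, 0.4, 0.9]
width: 0.999
grip_force: 0.0
```

Call:
{"fn": "servo_tool", "kwargs": {"moves": [[[-0.5,-1,0,0,0,0,1],[-0.5,-1,0,0,0,0,1],[-0.5,-1,0,0,0,0,1],[-0.5,-1,0,0,0,0,1],[-0.5,-1,0,0,0,0,1],[-0.5,-1,0,0,0,0,1],[-0.5,-1,0,0,0,0,1],[-0.5,-1,0,0,0,0,1],[-0.2,-1,0,0,0,0,1],[0,-1,0,0,0,0,1]]]}}

```text
time: 2.6
eef_pos: [629.1, -32.9, 346.5]
eef_rot: [-3.141, -0.001, 3.139]
wrist_force: [0.6, -0.5, -0.8]
width: 0.998
grip_force: 0.0
```

Call:
{"fn": "servo_tool", "kwargs": {"moves": [[[0,-1,0,0,0,0,1],[0,-1,0,0,0,0,1],[0,-1,0,0,0,0,1],[0,-1,0,0,0,0,1],[0,-0.7,0,0,0,0,1],[0,-0.2,0,0,0,0,1],[0,0,0.3,0,0,0,1],[0,0,0.3,0,0,0,1],[0,0,0.2,0,0,0,1],[0,0,0,0,0,0,1]]]}}

```text
time: 3.85
eef_pos: [628.3, -226.8, 314.4]
eef_rot: [3.141, -0.001, 3.14]
wrist_force: [1.0, 0.2, 1.3]
width: 1.001
grip_force: 0.0
```

```bash
python3 - <<'E'
from h import *
s=arm.get_state();print(s["time"],s["eef_pos"],s["eef_rot"],s["q"])
c=arm.camera_model("wrist");f=arm.grab_frame("wrist");cv2.imwrite("pics/w1.png",f[:,:,::-1])
np.save("w1.npy",c,allow_pickle=True)
print(c["K"],c["dist"],np.round(c["extrinsics"],3).tolist(), ray(c,[[320,200]]))
E
```

```text
3.85 [ 628.27772782 -226.75366116  314.35416761] [ 3.14122668e+00 -1.18877337e-03  3.13958469e+00] [-0.11086079  0.36215039  0.49916764  1.47890145 -0.17477757  1.3461884
  1.96895168]
[[301.46689262   0.         322.91413783]
 [  0.         301.46689262 202.49633674]
 [  0.           0.           1.        ]] [-0.00354679  0.          0.          0.          0.        ] [[0.001, 1.0, 0.0, 225.795], [-0.967, 0.001, -0.256, 667.663], [-0.256, 0.0, 0.967, -354.021], [0.0, 0.0, 0.0, 1.0]] (array([ 554.82505193, -226.43709671,  512.81943098]), array([[ 0.24749412, -0.00971889, -0.96892426]]))
```

View pics/w1.png

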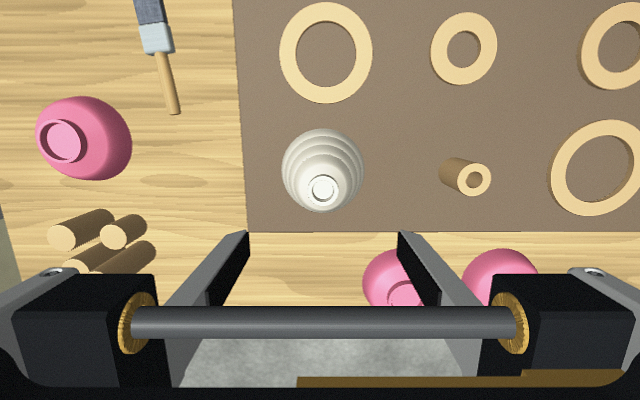

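The wrist view shows the stack's foot at (322,188), with ring L at (326,52), ring S at (463,48) and the prop at (474,179). The fingers are at columns 230 and 415.

```bash
python3 - <<'E'
from h import *
c=np.load("w1.npy",allow_pickle=True).item()
f=cv2.imread("pics/w1.png");hsv=cv2.cvtColor(f,cv2.COLOR_BGR2HSV)
print("foot",plane(c,[[322.5,188]],168))
p=proj(c,[[628+18*a,-227+18*b,168] for a,b in((1,0),(-1,0),(0,1),(0,-1))]);print(p.round(1).tolist())
roi=np.zeros(f.shape[:2],np.uint8);roi[0:120,250:505]=255
m=((hsv[...,2]>190)).astype(np.uint8)*roi
cs,h=cv2.findContours(m,cv2.RETR_CCOMP,cv2.CHAIN_APPROX_NONE)
for k,q in enumerate(cs):
    if len(q)>60:
        e=cv2.fitEllipse(plane(c,q.reshape(-1,2).astype(float),25).astype(np.float32));print(np.round(e[0],1),np.round(e[1],1),h[0][k][3])
cv2.imwrite("pics/w1c.png",cv2.resize(f[120:220,270:375],None,fx=6,fy=6,interpolation=cv2.INTER_CUBIC))
E
```

```text
foot [[ 628.43742723 -226.92541451]]
[[322.5, 202.5], [322.4, 172.3], [337.8, 187.6], [307.0, 187.6]]
[449.3 -18.7] [96.5 96.7] -1
[449.4 -18.5] [51.4 51.7] 0
[ 456.3 -222.6] [136.3 137.3] -1
[ 456.4 -222.4] [91.  91.6] 2
```

View pics/w1c.png

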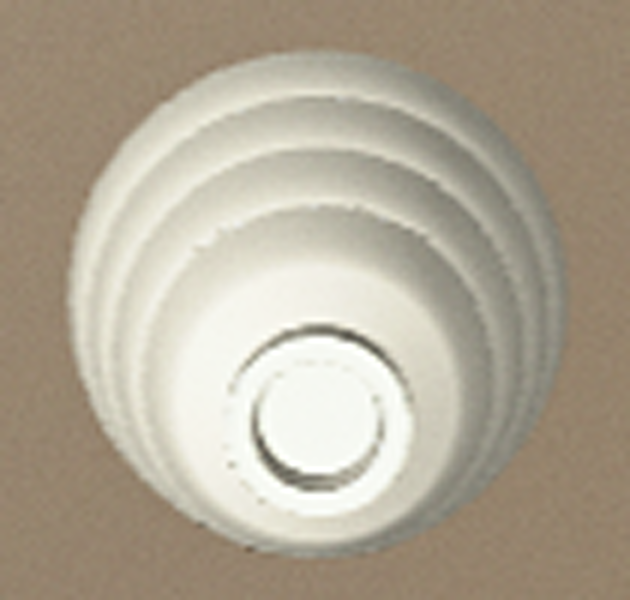

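Call:
{"fn": "servo_tool", "kwargs": {"moves": [[[-0.055,-0.01,0.5,0,0,0,1],[0,0,0.8,0,0,0,1],[0,0,0.8,0,0,0,1],[0,0,0.6,0,0,0,1],[0,0,0.4,0,0,0,0.5],[0,0,0.2,0,0,0,0.2],[0,0,0.1,0,0,0,0],[0,0,0.05,0,0,0,0],[0,0,0,0,0,0,0],[0,0,0,0,0,0,0]]], "force": 8}}

```text
time: 5.15
eef_pos: [630.8, -228.1, 177.6]
eef_rot: [-3.141, 0.001, 3.139]
wrist_force: [-0.5, -0.9, 0.0]
width: 0.501
grip_force: 0.0
```

Call:
{"fn": "servo_tool", "kwargs": {"moves": [[[0,0.02,0.09,0,0,0,0],[0,0,0,0,0,0,-0.1],[0,0,0,0,0,0,-0.18],[0,0,0,0,0,0,-0.22],[0,0,0,0,0,0,-0.25],[0,0,0,0,0,0,-0.3],[0,0,0,0,0,0,-0.5],[0,0,0,0,0,0,-1],[0,0,0,0,0,0,-1],[0,0,0,0,0,0,-1]]], "force": 8}}

```text
time: 6.4
eef_pos: [630.6, -227.2, 173.6]
eef_rot: [-3.142, -0.0, 3.139]
wrist_force: [0.4, -0.6, 0.1]
width: 0.007
grip_force: 0.0
```

```bash
python3 - <<'E'
from h import *
s=arm.get_state();print(s["time"],s["eef_pos"],s["wrist_force"],s["width"]*94,s["grip_force"])
f=arm.grab_frame("wrist");cv2.imwrite("pics/w2.png",f[:,:,::-1])
E
```

```text
6.4 [ 630.62729339 -227.20019726  173.57528464] [ 0.37075397 -0.58492922  0.07672588] 0.6959684464164828 0.0
```

View pics/w2.png

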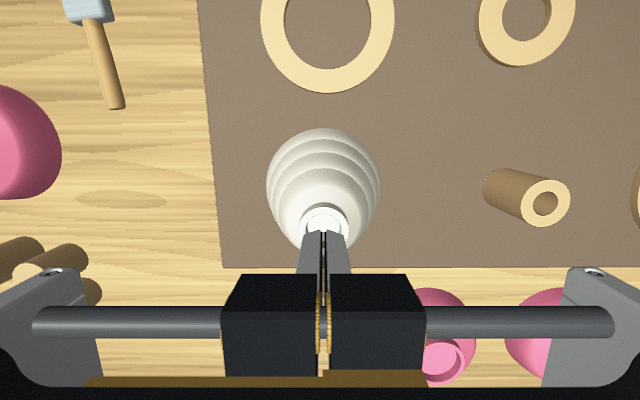

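The fingers shut on nothing: the foot shows at about (323,222), just in front of the tips at row 232. I'll triangulate it from both wrist views.

```bash
python3 - <<'E'
from h import *
c1=np.load("w1.npy",allow_pickle=True).item();c2=arm.camera_model("wrist");np.save("w2.npy",c2,allow_pickle=True)
f=cv2.imread("pics/w2.png");cv2.imwrite("pics/w2c.png",cv2.resize(f[120:270,250:400],None,fx=4,fy=4,interpolation=cv2.INTER_CUBIC))
print("tips",proj(c2,[[630.6,-227.2,156.6],[630.6,-219,156.6],[622.6,-227,156.6],[622.6,-227,173]]).round(1).tolist())
for z in(168,160,150,140):
  print(z,plane(c1,[[322.8,190]],z),plane(c2,[[323,222]],z))
print(proj(c2,[[630.6+18*a,-227.2+18*b,168] for a,b in((1,0),(-1,0),(0,1),(0,-1))]).round(1).tolist())
E
```

```text
tips [[322.5, 223.6], [333.4, 223.6], [322.8, 213.5], [322.8, 220.4]]
168 [[ 630.82832228 -226.57750849]] [[ 625.46525495 -226.849666  ]]
160 [[ 632.59163986 -226.58076612]] [[ 628.15295155 -226.85391488]]
150 [[ 634.79578683 -226.58483815]] [[ 631.51257229 -226.85922597]]
140 [[ 636.9999338  -226.58891019]] [[ 634.87219304 -226.86453707]]
[[322.6, 252.0], [322.5, 204.6], [347.6, 228.8], [297.4, 228.8]]
```

View pics/w2c.png

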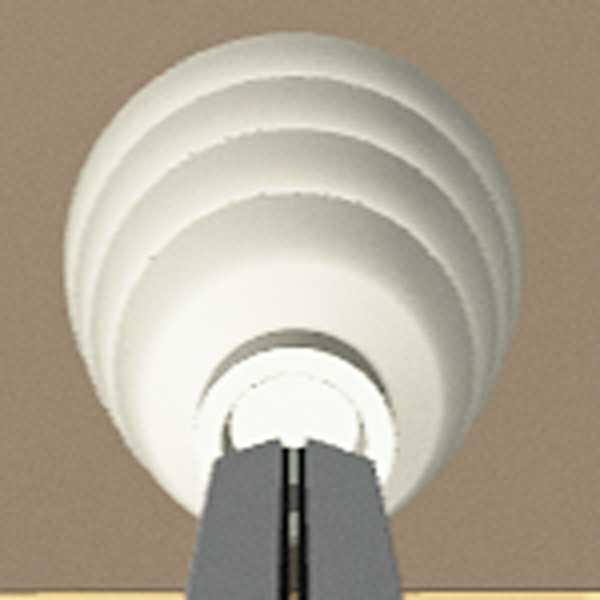

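The foot really is at z≈168: its width is 50.5 px, as predicted. The fingertips appear about 35 mm higher than the stated geometry, both in this view and in w1, where a 94 mm opening spans 150 px. I'll open again and go down in steps while checking.

Call:
{"fn": "servo_tool", "kwargs": {"moves": [[[0,0,0,0,0,0,0.3],[0,0,0,0,0,0,0.3],[0,0,0,0,0,0,0.3],[0,0,0,0,0,0,0.3],[0,0,0,0,0,0,0.3],[0,0,0.1,0,0,0,0.3],[0,0,0.2,0,0,0,0.3],[0,0,0.2,0,0,0,0.3],[0,0,0.1,0,0,0,0.3],[0,0,0,0,0,0,0.3]]]}}

```text
time: 7.7
eef_pos: [630.4, -227.2, 149.1]
eef_rot: [3.142, -0.001, 3.139]
wrist_force: [-0.0, 0.2, -0.1]
width: 0.647
grip_force: 0.0
```

```bash
python3 - <<'E'
from h import *
s=arm.get_state();print(s["time"],s["eef_pos"],s["wrist_force"],s["width"]*94)
f=arm.grab_frame("wrist")[:,:,::-1];g=arm.grab_frame("scene")[:,:,::-1]
c=arm.camera_model("wrist")
print(proj(c,[[622.6,-227.2+a,z] for z in(133,143,163,183) for a in(-30,30)]).round(0).tolist())
a=cv2.resize(f[130:260,220:420],(800,520),interpolation=cv2.INTER_CUBIC)
cv2.imwrite("pics/w3.png",f);b=cv2.resize(g[150:260,250:370],(600,550),interpolation=cv2.INTER_CUBIC);cv2.imwrite("pics/s3.png",np.hstack([cv2.resize(a,(430,280)),cv2.resize(b,(360,280))]))
E
```

```text
7.7 [ 630.40395756 -227.15254613  149.12805644] [-0.01047756  0.24887922 -0.14105918] 60.85756803166613
[[282.0, 214.0], [363.0, 213.0], [281.0, 218.0], [365.0, 217.0], [276.0, 227.0], [369.0, 227.0], [271.0, 239.0], [374.0, 238.0]]
```

View pics/s3.png

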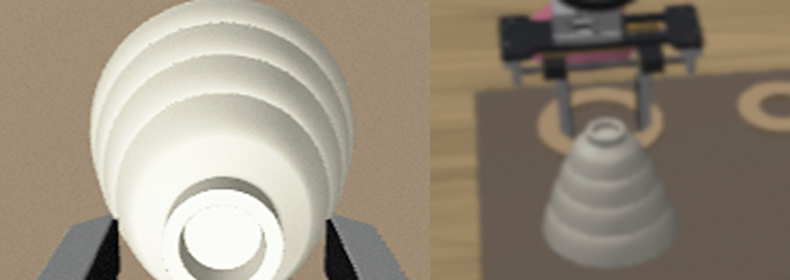

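```bash
python3 - <<'E'
from h import *
c=arm.camera_model("scene")
print(proj(c,[[630.6,-227.2+a,z] for z in(132,150,170) for a in(-34,34)]).round(1).tolist(),proj(c,[[630.5,-227.2,168]]))
f=cv2.imread("pics/s3.png")
E
```

```text
[[296.9, 210.3], [320.5, 208.2], [296.6, 205.6], [320.4, 203.6], [296.3, 200.4], [320.3, 198.3]] [[308.31165398 199.87088173]]
```

Both cameras put the tips about 20 mm above the reported TCP, so I'll go down 13 mm more, which puts the tips near z≈157.

Call:
{"fn": "servo_tool", "kwargs": {"moves": [[[0,0,0.15,0,0,0,0.3],[0,0,0.1,0,0,0,0.2],[0,0,0.07,0,0,0,0.1],[0,0,0,0,0,0,-0.1],[0,0,0,0,0,0,-0.18],[0,0,0,0,0,0,-0.21],[0,0,0,0,0,0,-0.24],[0,0,0,0,0,0,-0.27],[0,0,0,0,0,0,-0.5],[0,0,0,0,0,0,-0.5]]], "force": 8}}

```text
time: 9.05
eef_pos: [630.7, -227.2, 136.9]
eef_rot: [3.142, 0.0, 3.139]
wrist_force: [0.1, 2.2, 1.0]
width: 0.381
grip_force: 8.0
```

```bash
python3 - <<'E'
from h import *
s=arm.get_state();print(s["time"],s["eef_pos"],s["wrist_force"],s["width"]*94,s["grip_force"])
E
```

```text
9.05 [ 630.68156047 -227.16680994  136.87208707] [0.09383282 2.19150071 0.97412032] 35.77215648974286 8.000054061412811
```

Call:
{"fn": "servo_tool", "kwargs": {"moves": [[[0,0,0,0,0,0,-0.5],[0,0,0,0,0,0,-0.5],[0,0,-0.1,0,0,0,-0.5],[0,0,-0.2,0,0,0,-0.5],[0,0,-0.3,0,0,0,-0.5],[0,0,-0.3,0,0,0,-0.5],[0,0,-0.3,0,0,0,-0.5],[0,0,-0.2,0,0,0,-0.5],[0,0,-0.1,0,0,0,-0.5],[0,0,0,0,0,0,-0.5]]], "force": 18}}

```text
time: 10.3
eef_pos: [630.7, -227.2, 196.9]
eef_rot: [-3.142, 0.0, 3.139]
wrist_force: [-0.4, 0.1, -2.1]
width: 0.379
grip_force: 18.0
```

```bash
python3 - <<'E'
from h import *
s=arm.get_state();print(s["time"],s["eef_pos"],s["wrist_force"],s["width"]*94,s["grip_force"])
f=arm.grab_frame("wrist")[:,:,::-1];g=arm.grab_frame("scene")[:,:,::-1]
a=f[100:300,200:440]
cv2.imwrite("pics/s4.png",np.hstack([cv2.resize(a,(360,300)),cv2.resize(g[130:260,240:370],(300,300),interpolation=cv2.INTER_CUBIC)]))
E
```

```text
10.3 [ 630.67397841 -227.17025007  196.89800105] [-0.38430281  0.11735805 -2.09306132] 35.65082628222367 17.999818325042725
```

View pics/s4.png

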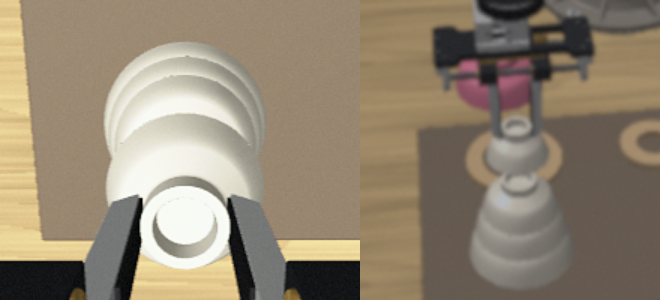

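The small bowl hangs level in the fingers, and the stack below is undisturbed.

Call:
{"fn": "servo_tool", "kwargs": {"moves": [[[0.3,0.35,0,0,0,0,-0.5],[0.6,0.7,0,0,0,0,-0.5],[0.6,0.7,0,0,0,0,-0.5],[0.6,0.7,0,0,0,0,-0.5],[0.6,0.7,0,0,0,0,-0.5],[0.6,0.7,0,0,0,0,-0.5],[0.6,0.7,0,0,0,0,-0.5],[0.44,0.47,0.3,0,0,0,-0.5],[0.2,0.2,0.6,0,0,0,-0.5],[0,0,0.6,0,0,0,-0.5]]]}}

```text
time: 11.65
eef_pos: [449.1, -17.1, 136.2]
eef_rot: [3.141, 0.0, 3.14]
wrist_force: [1.5, -0.0, -1.3]
width: 0.376
grip_force: 18.0
```

Call:
{"fn": "servo_tool", "kwargs": {"moves": [[[0,0,0.6,0,0,0,-0.5],[0,0,0.6,0,0,0,-0.5],[0,0,0.5,0,0,0,-0.5],[0,0,0.2,0,0,0,-0.5],[0,0,0.1,0,0,0,-0.5],[0,0,0,0,0,0,-0.5],[0,0,0,0,0,0,-0.5],[0,0,0,0,0,0,-0.5],[0,0,0,0,0,0,-0.5],[0,0,0,0,0,0,-0.5]]]}}

```text
time: 12.9
eef_pos: [449.7, -17.8, 56.9]
eef_rot: [3.142, 0.0, 3.139]
wrist_force: [-0.7, -0.2, 0.1]
width: 0.377
grip_force: 18.0
```

```bash
python3 - <<'E'
from h import *
s=arm.get_state();print(s["time"],s["eef_pos"],s["eef_rot"],s["wrist_force"],s["width"]*94,s["q"].round(2))
f=arm.grab_frame("wrist")[:,:,::-1];cv2.imwrite("pics/w5.png",f);np.save("w5.npy",arm.camera_model("wrist"),allow_pickle=True)
cv2.imwrite("pics/w5c.png",cv2.resize(f[60:300,200:440],(600,600)))
E
```

```text
12.9 [449.67037383 -17.84811554  56.87357687] [3.14155332e+00 1.20091366e-04 3.13875556e+00] [-0.72666423 -0.23889813  0.06022889] 35.427569702212935 [-0.42  0.25  0.36  2.23 -0.14  0.68  1.61]
```

View pics/w5c.png

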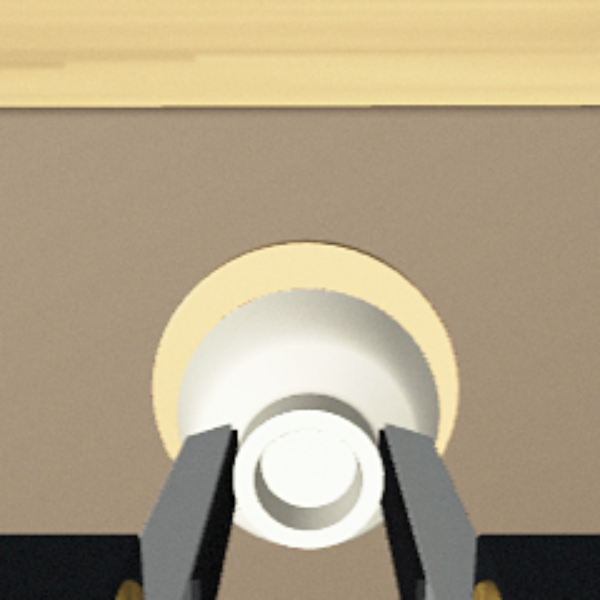

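```bash
python3 - <<'E'
from h import *
c=np.load("w5.npy",allow_pickle=True).item()
t=lambda u,v:[200+u/2.5,60+v/2.5]
a=plane(c,[t(307,288)],42)[0];b=plane(c,[t(307,240)],25)[0]
print("bowl x",a[0]+39,"ring x",b[0]+49)
l,r=plane(c,[t(178,400)],42)[0],plane(c,[t(440,400)],42)[0];print("bowl y",(l+r)/2,(r-l))
l,r=plane(c,[t(152,385)],25)[0],plane(c,[t(459,385)],25)[0];print("ring y",(l+r)/2,(r-l))
E
```

```text
bowl x 451.3889794077996 ring x 449.5683908476913
bowl y [446.03378689 -17.07593844] [ 0.13925341 77.89871235]
ring y [446.58722956 -18.16057236] [ 0.1754443  98.03330899]
```

Bowl S sits 1.8 mm too far in x and 1.1 mm too far in y, so I'll correct that and lower it gently.

Call:
{"fn": "servo_tool", "kwargs": {"moves": [[[0.045,-0.027,0,0,0,0,-0.5],[0,0,0.1,0,0,0,-0.5],[0,0,0.1,0,0,0,-0.5],[0,0,0.1,0,0,0,-0.5],[0,0,0.05,0,0,0,-0.5],[0,0,0.03,0,0,0,-0.5],[0,0,0.02,0,0,0,-0.5],[0,0,0.01,0,0,0,-0.5],[0,0,0.01,0,0,0,-0.5],[0,0,0,0,0,0,-0.5]]]}}

```text
time: 14.2
eef_pos: [447.8, -19.0, 40.0]
eef_rot: [-3.142, -0.0, 3.139]
wrist_force: [-0.9, -0.5, -0.3]
width: 0.377
grip_force: 18.0
```

Call:
{"fn": "servo_tool", "kwargs": {"moves": [[[0,0,0.01,0,0,0,-0.5],[0,0,0.01,0,0,0,-0.5],[0,0,0.01,0,0,0,-0.5],[0,0,0,0,0,0,-0.5],[0,0,0,0,0,0,-0.5],[0,0,0,0,0,0,-0.5],[0,0,0,0,0,0,-0.5],[0,0,0,0,0,0,-0.5],[0,0,0,0,0,0,-0.5],[0,0,0,0,0,0,-0.5]]], "force": 10}}

```text
time: 15.45
eef_pos: [447.9, -18.9, 39.0]
eef_rot: [3.141, 0.0, 3.139]
wrist_force: [-2.3, 0.4, 6.7]
width: 0.376
grip_force: 10.0
```

Contact at 39.0 with 6.7 N. I'll ease off a little and release.

Call:
{"fn": "servo_tool", "kwargs": {"moves": [[[0,0,-0.01,0,0,0,-0.25],[0,0,0,0,0,0,-0.2],[0,0,0,0,0,0,-0.1],[0,0,0,0,0,0,0],[0,0,0,0,0,0,0.1],[0,0,0,0,0,0,0.2],[0,0,-0.3,0,0,0,0.2],[0,0,-0.6,0,0,0,0.2],[0,0,-1,0,0,0,0.2],[0,0,-1,0,0,0,0.2]]]}}

```text
time: 16.7
eef_pos: [447.6, -19.2, 157.1]
eef_rot: [-3.141, 0.0, 3.138]
wrist_force: [0.1, -0.5, 0.6]
width: 0.603
grip_force: 0.0
```

Call:
{"fn": "servo_tool", "kwargs": {"moves": [[[-0.3,-0.35,-1,0,0,0,0.4],[-0.6,-0.7,-1,0,0,0,0.4],[-0.6,-0.7,0,0,0,0,0.4],[-0.6,-0.7,0,0,0,0,0.4],[-0.6,-0.7,0,0,0,0,0.4],[-0.6,-0.7,0,0,0,0,0.4],[-0.6,-0.7,0,0,0,0,0.4],[-0.4,-0.5,0,0,0,0,0.4],[-0.25,-0.15,0,0,0,0,0.4],[0,0,0,0,0,0,0.4]]]}}

```text
time: 17.95
eef_pos: [629.3, -227.1, 235.3]
eef_rot: [-3.142, -0.0, 3.139]
wrist_force: [0.2, 0.4, 1.0]
width: 0.7
grip_force: 0.0
```

```bash
cat >> h.py <<'E'
def bright(f,thr=235):
    "off-white mask (BGR): low saturation, bright"
    h=cv2.cvtColor(f,cv2.COLOR_BGR2HSV);return ((h[...,1]<30)&(h[...,2]>150)).astype(np.uint8)
E
python3 - <<'E'
from h import *
s=arm.get_state();print(s["time"],s["eef_pos"],s["wrist_force"],s["width"]*94)
c=arm.camera_model("wrist");f=arm.grab_frame("wrist")[:,:,::-1].copy();cv2.imwrite("pics/w6.png",f);np.save("w6.npy",c,allow_pickle=True)
t=arm.grab_frame("top")[:,:,::-1]
p=proj(c,[[632+22*a,-227+22*b,143] for a,b in((1,0),(-1,0),(0,1),(0,-1))]);print(p.round(1).tolist())
x,y=p.mean(0).astype(int)
cv2.imwrite("pics/w6c.png",np.hstack([cv2.resize(f[y-60:y+40,x-60:x+60],(480,400),interpolation=cv2.INTER_CUBIC),cv2.resize(t[200:260,250:300],(320,400),interpolation=cv2.INTER_CUBIC)]));print(x,y)
E
```

```text
17.95 [ 629.28012319 -227.14567288  235.3055803 ] [0.18953316 0.44229086 0.99169911] 65.77247044830916
[[322.9, 222.7], [322.8, 180.0], [344.9, 201.7], [300.7, 201.8]]
322 201
```

View pics/w6c.png

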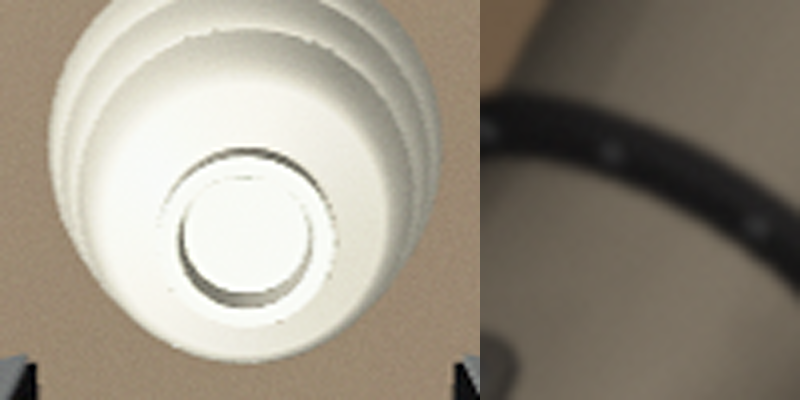

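Bowl M's foot is centred at about (323.5,200.6), which gives (631.2,−226.3). The top camera's view of ring S is blocked by the arm.

Call:
{"fn": "servo_tool", "kwargs": {"moves": [[[-0.045,0,0.5,0,0,0,0.4],[0,0,0.8,0,0,0,0.4],[0,0,0.8,0,0,0,0.4],[0,0,0.5,0,0,0,0.4],[0,0,0.3,0,0,0,0.4],[0,0,0.13,0,0,0,0.3],[0,0,0.05,0,0,0,0.2],[0,0,0,0,0,0,0.1],[0,0,0,0,0,0,0],[0,0,0,0,0,0,0]]], "force": 8}}

```text
time: 19.3
eef_pos: [631.2, -227.5, 112.3]
eef_rot: [-3.142, 0.0, 3.139]
wrist_force: [0.1, -0.4, -0.9]
width: 0.501
grip_force: 0.0
```

Call:
{"fn": "servo_tool", "kwargs": {"moves": [[[0,0,0,0,0,0,-0.02],[0,0,0,0,0,0,-0.05],[0,0,0,0,0,0,-0.07],[0,0,0,0,0,0,-0.1],[0,0,0,0,0,0,-0.2],[0,0,0,0,0,0,-0.3],[0,0,0,0,0,0,-0.3],[0,0,0,0,0,0,-0.3],[0,0,0,0,0,0,-0.3],[0,0,0,0,0,0,-0.3]]], "force": 8}}

```text
time: 20.55
eef_pos: [631.1, -227.5, 112.0]
eef_rot: [-3.142, 0.0, 3.139]
wrist_force: [-1.1, 2.8, 3.5]
width: 0.463
grip_force: 8.0
```

Call:
{"fn": "servo_tool", "kwargs": {"moves": [[[0,0,0,0,0,0,-0.3],[0,0,-0.1,0,0,0,-0.3],[0,0,-0.2,0,0,0,-0.3],[0,0,-0.4,0,0,0,-0.3],[0,0,-0.5,0,0,0,-0.3],[0,0,-0.4,0,0,0,-0.3],[0.1,0.25,-0.1,0,0,0,-0.3],[0.2,0.5,0,0,0,0,-0.3],[0.3,0.7,0,0,0,0,-0.3],[0.36,0.85,0,0,0,0,-0.3]]], "force": 20}}

```text
time: 21.8
eef_pos: [591.5, -133.2, 179.1]
eef_rot: [3.141, -0.001, 3.139]
wrist_force: [-0.0, -1.0, -1.5]
width: 0.467
grip_force: 20.0
```

Call:
{"fn": "servo_tool", "kwargs": {"moves": [[[0.4,0.9,0,0,0,0,-0.3],[0.4,0.9,0,0,0,0,-0.3],[0.4,0.9,0,0,0,0,-0.3],[0.4,0.9,0,0,0,0,-0.3],[0.4,0.9,0,0,0,0,-0.3],[0.4,0.9,0,0,0,0,-0.3],[0.4,0.9,0,0,0,0,-0.3],[0.4,0.9,0,0,0,0,-0.3],[0.3,0.7,0,0,0,0,-0.3],[0.15,0.4,0,0,0,0,-0.3]]]}}

```text
time: 23.05
eef_pos: [445.9, 198.8, 179.5]
eef_rot: [-3.141, -0.001, -3.142]
wrist_force: [0.5, 0.4, -0.8]
width: 0.458
grip_force: 20.0
```

```bash
python3 - <<'E'
from h import *
s=arm.get_state();e=s["eef_pos"];print(s["time"],e,s["eef_rot"],s["wrist_force"],s["width"]*94)
print("units",[-(445.3-e[0])/40,(214.3-e[1])/40,-(62-e[2])/40])
E
```

```text
23.05 [445.89632717 198.78164432 179.5006248 ] [-3.14144136e+00 -8.21464322e-04 -3.14153617e+00] [ 0.53112672  0.43191004 -0.76940566] 43.09810143298589
units [np.float64(0.014908179203348481), np.float64(0.3879588918961801), np.float64(2.937515619889081)]
```

Call:
{"fn": "servo_tool", "kwargs": {"moves": [[[0.02,0.41,0.2,0,0,0,-0.3],[0,0,0.5,0,0,0,-0.3],[0,0,0.6,0,0,0,-0.3],[0,0,0.6,0,0,0,-0.3],[0,0,0.5,0,0,0,-0.3],[0,0,0.3,0,0,0,-0.3],[0,0,0.2,0,0,0,-0.3],[0,0,0,0,0,0,-0.3],[0,0,0,0,0,0,-0.3],[0,0,0,0,0,0,-0.3]]]}}

```text
time: 24.3
eef_pos: [447.4, 213.7, 64.5]
eef_rot: [3.141, 0.001, 3.139]
wrist_force: [0.5, 0.9, -1.8]
width: 0.466
grip_force: 20.0
```

```bash
cat >> h.py <<'E'
def edges(tag,rb,zrim_off,rr,xy):
    """bowl rim / ring outlines against the predicted circles, along image rows & the near edge"""
    s=arm.get_state();e=s["eef_pos"];print(round(s["time"],2),e.round(1),s["wrist_force"].round(1))
    c=arm.camera_model("wrist");f=arm.grab_frame("wrist")[:,:,::-1].copy()
    cv2.imwrite(f"pics/{tag}.png",f);np.save(f"{tag}.npy",c,allow_pickle=True)
    h=cv2.cvtColor(f,cv2.COLOR_BGR2HSV);fi=f.astype(float)
    white=(h[...,1]<32)&(h[...,2]>80)
    buff=(h[...,1]>55)&(h[...,2]>170)
    def fit(mask,z,r,half):
        """sub-set of the outline by rays from the centre at robot-side angles; robust circle of known radius"""
        from scipy.optimize import least_squares
        pts=[]
        for a in np.radians(np.r_[100:261:4]):      # direction towards -x (image up) and sides
            rad=np.arange(r-14,r+14,.25)
            P=np.c_[xy[0]+rad*np.cos(a),xy[1]+rad*np.sin(a),np.full(len(rad),z)]
            u=proj(c,P).round().astype(int)
            ok=(u[:,0]>=0)&(u[:,0]<640)&(u[:,1]>=0)&(u[:,1]<400)
            v=np.where(ok,mask[u[:,1].clip(0,399),u[:,0].clip(0,639)],0)
            if v[:8].mean()>.6 and v[-8:].mean()<.3: pts.append(P[np.argmin(np.abs(np.cumsum(v)-v.sum()*1.0))][:2] if False else P[min(int(v.sum()),len(P)-1)][:2])
        pts=np.array(pts)
        q=least_squares(lambda t:np.hypot(*(pts-t[:2]).T)-t[2],[*xy,r],loss="soft_l1",f_scale=.5).x
        return q,len(pts)
    print("bowl",fit(white,e[2]-zrim_off,rb,0));print("ring",fit(white|buff,25,rr,0))
E
python3 - <<'E'
from h import *
edges("w7",49,21,59,(446.7,215.1))
f=cv2.imread("pics/w7.png")
h=cv2.cvtColor(f,cv2.COLOR_BGR2HSV)
for r in (150,170): print(h[r,200:440:6].tolist())
E
```

```text
24.3 [447.4 213.7  64.5] [ 0.5  0.9 -1.8]
bowl (array([448.14547155, 213.86221737,  48.63361218]), 41)
ring (array([446.82359134, 215.28683214,  59.33239334]), 41)
[[16, 67, 159], [17, 65, 156], [17, 67, 161], [16, 66, 155], [15, 71, 159], [17, 71, 157], [15, 63, 153], [16, 68, 158], [17, 67, 157], [16, 67, 161], [14, 61, 163], [16, 66, 163], [15, 64, 160], [17, 64, 159], [17, 65, 158], [24, 67, 251], [23, 69, 245], [23, 69, 246], [23, 69, 246], [23, 72, 245], [22, 71, 245], [23, 68, 246], [23, 72, 245], [23, 68, 246], [23, 72, 245], [23, 72, 245], [23, 70, 247], [17, 65, 157], [16, 70, 157], [17, 71, 158], [17, 66, 159], [17, 61, 158], [18, 66, 158], [17, 71, 155], [16, 70, 153], [17, 62, 157], [16, 67, 161], [17, 64, 159], [18, 66, 159], [18, 64, 155]]
[[16, 68, 157], [17, 67, 159], [16, 68, 158], [16, 67, 161], [16, 67, 161], [16, 66, 158], [16, 70, 161], [17, 66, 158], [15, 69, 158], [16, 65, 164], [18, 65, 160], [24, 66, 234], [22, 67, 246], [23, 69, 246], [24, 74, 245], [23, 21, 218], [25, 21, 215], [24, 24, 215], [27, 23, 212], [26, 24, 216], [26, 25, 211], [26, 25, 201], [28, 24, 195], [25, 25, 185], [27, 27, 172], [25, 27, 161], [28, 23, 152], [23, 73, 247], [23, 72, 245], [23, 70, 245], [23, 69, 246], [17, 66, 162], [17, 67, 156], [19, 71, 154], [16, 67, 159], [17, 63, 158], [17, 65, 156], [18, 66, 158], [17, 68, 161], [18, 67, 157]]
```

The circle fits are good: the bowl radius comes out at 48.6 and the ring at 59.3. The correction is −1.3 mm in x and +1.4 mm in y.

Call:
{"fn": "servo_tool", "kwargs": {"moves": [[[0.033,0.035,0,0,0,0,-0.3],[0,0,0.1,0,0,0,-0.3],[0,0,0.12,0,0,0,-0.3],[0,0,0.1,0,0,0,-0.3],[0,0,0.06,0,0,0,-0.3],[0,0,0.04,0,0,0,-0.3],[0,0,0.02,0,0,0,-0.3],[0,0,0.01,0,0,0,-0.3],[0,0,0,0,0,0,-0.3],[0,0,0,0,0,0,-0.3]]]}}

```text
time: 25.6
eef_pos: [445.8, 214.9, 46.0]
eef_rot: [3.142, 0.0, 3.139]
wrist_force: [-0.7, 0.7, -2.1]
width: 0.462
grip_force: 20.0
```

Call:
{"fn": "servo_tool", "kwargs": {"moves": [[[0,0,0.01,0,0,0,-0.3],[0,0,0.01,0,0,0,-0.3],[0,0,0.01,0,0,0,-0.3],[0,0,0,0,0,0,-0.3],[0,0,0,0,0,0,-0.3],[0,0,0,0,0,0,-0.3],[0,0,0,0,0,0,-0.3],[0,0,0,0,0,0,-0.3],[0,0,0,0,0,0,-0.3],[0,0,0,0,0,0,-0.3]]], "force": 12}}

```text
time: 26.85
eef_pos: [446.0, 215.0, 45.4]
eef_rot: [3.141, 0.0, 3.139]
wrist_force: [-4.0, -3.0, 14.6]
width: 0.465
grip_force: 12.0
```

Call:
{"fn": "servo_tool", "kwargs": {"moves": [[[0,0,-0.015,0,0,0,-0.3],[0,0,0,0,0,0,-0.05],[0,0,0,0,0,0,0],[0,0,0,0,0,0,0.1],[0,0,0,0,0,0,0.2],[0,0,0,0,0,0,0.3],[0,0,-0.3,0,0,0,0.3],[0,0,-0.6,0,0,0,0.3],[0,0,-1,0,0,0,0.3],[0,0,-1,0,0,0,0.3]]]}}

```text
time: 28.1
eef_pos: [445.7, 214.6, 163.3]
eef_rot: [-3.142, 0.0, 3.138]
wrist_force: [-0.5, 0.2, 0.4]
width: 0.652
grip_force: 0.0
```

Call:
{"fn": "servo_tool", "kwargs": {"moves": [[[-0.2,-0.5,-1,0,0,0,0.6],[-0.4,-1,0,0,0,0,0.6],[-0.4,-1,0,0,0,0,0.6],[-0.4,-1,0,0,0,0,0.6],[-0.4,-1,0,0,0,0,0.6],[-0.4,-1,0,0,0,0,0.6],[-0.4,-1,0,0,0,0,0.6],[-0.4,-1,0,0,0,0,0.6],[-0.4,-1,0,0,0,0,0.6],[-0.4,-0.9,0,0,0,0,0.6]]]}}

```text
time: 29.35
eef_pos: [597.0, -163.1, 202.3]
eef_rot: [3.142, 0.001, 3.138]
wrist_force: [0.6, 0.4, 0.4]
width: 0.798
grip_force: 0.0
```

Call:
{"fn": "servo_tool", "kwargs": {"moves": [[[-0.4,-0.8,0,0,0,0,0.6],[-0.3,-0.6,0,0,0,0,0.6],[-0.13,-0.25,0,0,0,0,0.6],[0,0,0,0,0,0,0.6],[0,0,0,0,0,0,0.6],[0,0,0,0,0,0,0.6],[0,0,0,0,0,0,0.6],[0,0,0,0,0,0,0.6],[0,0,0,0,0,0,0.6],[0,0,0,0,0,0,0.6]]]}}

```text
time: 30.6
eef_pos: [629.7, -227.7, 201.4]
eef_rot: [-3.142, -0.0, 3.139]
wrist_force: [0.7, 0.5, -0.1]
width: 0.797
grip_force: 0.0
```

```bash
python3 - <<'E'
from h import *
s=arm.get_state();e=s["eef_pos"];print(s["time"],e,s["width"]*94)
c=arm.camera_model("wrist");f=arm.grab_frame("wrist")[:,:,::-1].copy();cv2.imwrite("pics/w8.png",f);np.save("w8.npy",c,allow_pickle=True)
t=arm.grab_frame("top")[:,:,::-1];cv2.imwrite("pics/t8.png",t)
# L rim (z=55, r=59) and XL rim (z=15,r=69) outlines
import h as H
p=proj(c,[[631+27*a,-227+27*b,113] for a,b in((1,0),(-1,0),(0,1),(0,-1))]);print(p.round(1).tolist())
x,y=p.mean(0).astype(int);print(x,y)
cv2.imwrite("pics/w8c.png",np.hstack([cv2.resize(f[y-60:y+40,x-60:x+60],(480,400),interpolation=cv2.INTER_CUBIC),cv2.resize(t[195:255,165:300][:, :],(320,142),interpolation=cv2.INTER_CUBIC).__class__ and np.vstack([cv2.resize(t[195:260,160:305],(320,143),interpolation=cv2.INTER_CUBIC),np.zeros((257,320,3),np.uint8)])]))
E
```

```text
30.6 [ 629.66524763 -227.70379031  201.3584331 ] 74.89972099904124
[[323.4, 227.3], [323.3, 174.2], [350.8, 201.3], [295.9, 201.4]]
323 201
```

View pics/w8c.png

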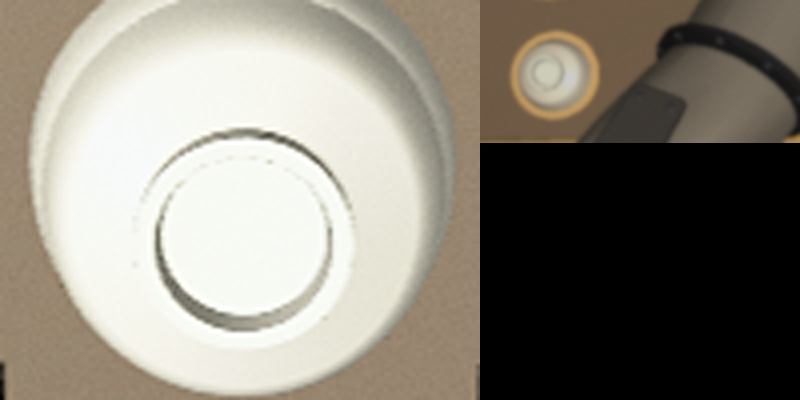

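Bowl L's foot is centred at about (323.8,201.1), which gives (631.1,−226.5). Bowl M sits concentric on its ring in the top view.

Call:
{"fn": "servo_tool", "kwargs": {"moves": [[[-0.033,0.01,0.5,0,0,0,0.6],[0,0,0.8,0,0,0,0.6],[0,0,0.7,0,0,0,0.6],[0,0,0.5,0,0,0,0.6],[0,0,0.3,0,0,0,0.5],[0,0,0.13,0,0,0,0.4],[0,0,0.05,0,0,0,0.3],[0,0,0,0,0,0,0.25],[0,0,0,0,0,0,0.22],[0,0,0,0,0,0,0.2]]], "force": 8}}

```text
time: 31.95
eef_pos: [631.2, -227.3, 82.6]
eef_rot: [-3.142, 0.001, 3.139]
wrist_force: [-0.3, -0.3, 0.3]
width: 0.598
grip_force: 0.0
```

Call:
{"fn": "servo_tool", "kwargs": {"moves": [[[0,0,0,0,0,0,0.18],[0,0,0,0,0,0,0.16],[0,0,0,0,0,0,0.14],[0,0,0,0,0,0,0.12],[0,0,0,0,0,0,0],[0,0,0,0,0,0,-0.1],[0,0,0,0,0,0,-0.1],[0,0,0,0,0,0,-0.1],[0,0,0,0,0,0,-0.1],[0,0,0,0,0,0,-0.1]]], "force": 8}}

```text
time: 33.2
eef_pos: [631.1, -227.2, 82.2]
eef_rot: [3.142, 0.0, 3.139]
wrist_force: [-0.2, 2.8, 1.3]
width: 0.571
grip_force: 8.0
```

Call:
{"fn": "servo_tool", "kwargs": {"moves": [[[0,0,0,0,0,0,-0.1],[0,0,-0.1,0,0,0,-0.1],[0,0,-0.2,0,0,0,-0.1],[0,0,-0.4,0,0,0,-0.1],[0,0,-0.4,0,0,0,-0.1],[0,0,-0.15,0,0,0,-0.1],[0.2,0.05,0,0,0,0,-0.1],[0.4,0.055,0,0,0,0,-0.1],[0.6,0,0,0,0,0,-0.1],[0.6,0,0,0,0,0,-0.1]]], "force": 22}}

```text
time: 34.45
eef_pos: [557.4, -222.6, 131.5]
eef_rot: [3.141, -0.001, 3.139]
wrist_force: [-0.4, -0.1, -2.3]
width: 0.569
grip_force: 22.0
```

Call:
{"fn": "servo_tool", "kwargs": {"moves": [[[0.6,0,0,0,0,0,-0.1],[0.6,0,0,0,0,0,-0.1],[0.6,0,0,0,0,0,-0.1],[0.5,0,0.1,0,0,0,-0.1],[0.3,0,0.3,0,0,0,-0.1],[0,0,0.4,0,0,0,-0.1],[0,0,0.4,0,0,0,-0.1],[0,0,0.2,0,0,0,-0.1],[0,0,0.1,0,0,0,-0.1],[0,0,0,0,0,0,-0.1]]]}}

```text
time: 35.7
eef_pos: [455.1, -222.7, 72.0]
eef_rot: [-3.141, -0.0, 3.139]
wrist_force: [-0.2, 0.1, -2.1]
width: 0.571
grip_force: 22.0
```

```bash
python3 - <<'E'
from h import *
edges("w9",59,27,69,(456.3,-222.5))
E
```

```text
35.7 [ 455.1 -222.7   72. ] [-0.2  0.1 -2.1]
bowl (array([ 456.28898179, -222.56855512,   59.00681518]), 41)
ring (array([ 456.84176872, -224.2814964 ,   70.93948098]), 16)
```

The bowl fit is good. The ring fit has too few points, but w1 put ring L at (456.4,−222.5) with the right sizes, so the bowl is already centred to about 0.3 mm. Lowering.

Call:
{"fn": "servo_tool", "kwargs": {"moves": [[[0,0,0.1,0,0,0,-0.1],[0,0,0.12,0,0,0,-0.1],[0,0,0.1,0,0,0,-0.1],[0,0,0.08,0,0,0,-0.1],[0,0,0.05,0,0,0,-0.1],[0,0,0.02,0,0,0,-0.1],[0,0,0.01,0,0,0,-0.1],[0,0,0,0,0,0,-0.1],[0,0,0,0,0,0,-0.1],[0,0,0,0,0,0,-0.1]]]}}

```text
time: 37.0
eef_pos: [455.1, -222.6, 53.0]
eef_rot: [-3.142, 0.0, 3.139]
wrist_force: [-0.5, -0.9, -1.6]
width: 0.57
grip_force: 22.0
```

```bash
python3 - <<'E'
from h import *
edges("w10",59,27.2,69,(456.4,-222.3))
E
```

```text
37.0 [ 455.1 -222.6   53. ] [-0.5 -0.9 -1.6]
bowl (array([ 456.10689339, -222.49522154,   58.87468752]), 41)
ring (array([ 452.87665134, -227.64928805,   72.12466703]), 16)
```

Call:
{"fn": "servo_tool", "kwargs": {"moves": [[[0,0,0.01,0,0,0,-0.1],[0,0,0.01,0,0,0,-0.1],[0,0,0.008,0,0,0,-0.1],[0,0,0,0,0,0,-0.1],[0,0,0,0,0,0,-0.1],[0,0,0,0,0,0,-0.1],[0,0,0,0,0,0,-0.1],[0,0,0,0,0,0,-0.1],[0,0,0,0,0,0,-0.1],[0,0,0,0,0,0,-0.1]]], "force": 14}}

```text
time: 38.3
eef_pos: [455.0, -222.6, 51.9]
eef_rot: [-3.142, -0.0, 3.139]
wrist_force: [0.6, 0.4, -1.9]
width: 0.57
grip_force: 14.0
```

Call:
{"fn": "servo_tool", "kwargs": {"moves": [[[0,0,0.008,0,0,0,-0.1],[0,0,0.007,0,0,0,-0.1],[0,0,0,0,0,0,-0.1],[0,0,0,0,0,0,-0.1],[0,0,0,0,0,0,-0.1],[0,0,0,0,0,0,-0.1],[0,0,0,0,0,0,-0.1],[0,0,0,0,0,0,-0.1],[0,0,0,0,0,0,-0.1],[0,0,0,0,0,0,-0.1]]]}}

```text
time: 39.55
eef_pos: [455.1, -222.6, 51.6]
eef_rot: [3.141, 0.0, 3.139]
wrist_force: [-2.6, 0.3, 7.3]
width: 0.569
grip_force: 14.0
```

Call:
{"fn": "servo_tool", "kwargs": {"moves": [[[0,0,-0.009,0,0,0,0.1],[0,0,0,0,0,0,0.18],[0,0,0,0,0,0,0.25],[0,0,0,0,0,0,0.35],[0,0,0,0,0,0,0.5],[0,0,0,0,0,0,0.5],[0,0,-0.3,0,0,0,0.5],[0,0,-0.6,0,0,0,0.5],[0,0,-1,0,0,0,0.8],[0,0,-0.9,0,0,0,0.8]]]}}

```text
time: 40.8
eef_pos: [454.9, -222.9, 165.6]
eef_rot: [-3.141, 0.0, 3.138]
wrist_force: [0.9, 1.0, 0.4]
width: 0.891
grip_force: 0.0
```

Call:
{"fn": "servo_tool", "kwargs": {"moves": [[[-0.4,0,0,0,0,0,0.8],[-0.7,-0.05,0,0,0,0,0.8],[-0.8,-0.06,0,0,0,0,0.8],[-0.8,0,0,0,0,0,0.8],[-0.8,0,0,0,0,0,0.8],[-0.6,0,0,0,0,0,0.8],[-0.3,0,0,0,0,0,0.8],[0,0,0,0,0,0,0.8],[0,0,0,0,0,0,0.8],[0,0,0,0,0,0,0.8]]]}}

```text
time: 42.05
eef_pos: [630.4, -227.6, 163.9]
eef_rot: [3.141, 0.0, 3.138]
wrist_force: [0.9, -0.0, 0.8]
width: 0.904
grip_force: 0.0
```

```bash
python3 - <<'E'
from h import *
s=arm.get_state();e=s["eef_pos"]
edges("w11",69,e[2]-15,79,(631,-226.5))
c=np.load("w11.npy",allow_pickle=True).item();f=cv2.imread("pics/w11.png")
p=proj(c,[[631,-226.5,79]])[0];print(p)
# foot: inner-recess dark crescents + rim edges -> print gray profile through the centre
g=cv2.cvtColor(f,cv2.COLOR_BGR2GRAY).astype(int);x,y=p.round().astype(int)
print("row",x-45,g[y-1:y+2,x-45:x+46].mean(0).astype(int).tolist());print("col",y-45,g[y-45:y+46,x-1:x+2].mean(1).astype(int).tolist())
E
```

```text
42.05 [ 630.4 -227.6  163.9] [ 0.9 -0.   0.8]
bowl (array([ 631.53189997, -226.95335999,   68.63877682]), 41)
ring (array([ 629.68690629, -227.27293974,   66.91897455]), 40)
[323.79241255 201.52489106]
row 279 [248, 248, 248, 248, 248, 247, 248, 247, 248, 247, 247, 248, 248, 247, 248, 250, 236, 154, 102, 226, 250, 248, 247, 247, 247, 248, 248, 247, 248, 248, 248, 247, 247, 247, 247, 247, 248, 247, 248, 248, 247, 247, 247, 248, 248, 248, 248, 247, 247, 248, 248, 247, 247, 248, 248, 248, 248, 247, 248, 248, 247, 248, 248, 248, 247, 248, 247, 248, 248, 250, 228, 176, 216, 245, 249, 248, 249, 231, 222, 231, 232, 230, 230, 231, 230, 230, 230, 231, 230, 229, 230]
col 157 [247, 247, 247, 247, 247, 247, 247, 247, 248, 246, 244, 118, 115, 254, 250, 248, 248, 248, 218, 250, 247, 248, 248, 248, 247, 248, 247, 248, 248, 248, 247, 248, 248, 248, 248, 247, 248, 247, 248, 247, 248, 248, 248, 247, 248, 248, 248, 248, 248, 247, 247, 248, 248, 248, 247, 248, 248, 248, 248, 247, 248, 248, 248, 248, 248, 248, 252, 211, 151, 158, 158, 148, 253, 249, 248, 248, 239, 236, 236, 237, 237, 236, 236, 236, 236, 236, 236, 239, 230, 216, 189]
```

Call:
{"fn": "servo_tool", "kwargs": {"moves": [[[-0.02,0,0.5,0,0,0,0.8],[0,0,0.8,0,0,0,0.8],[0,0,0.7,0,0,0,0.8],[0,0,0.5,0,0,0,0.7],[0,0,0.22,0,0,0,0.6],[0,0,0.12,0,0,0,0.55],[0,0,0.05,0,0,0,0.5],[0,0,0,0,0,0,0.46],[0,0,0,0,0,0,0.43],[0,0,0,0,0,0,0.41]]], "force": 8}}

```text
time: 43.35
eef_pos: [632.0, -227.5, 48.3]
eef_rot: [-3.142, 0.0, 3.139]
wrist_force: [-0.1, 0.7, 0.7]
width: 0.705
grip_force: 0.0
```

Call:
{"fn": "servo_tool", "kwargs": {"moves": [[[0,0,0,0,0,0,0.39],[0,0,0,0,0,0,0.37],[0,0,0,0,0,0,0.35],[0,0,0,0,0,0,0.33],[0,0,0,0,0,0,0.2],[0,0,0,0,0,0,0.1],[0,0,0,0,0,0,0.1],[0,0,0,0,0,0,0.1],[0,0,0,0,0,0,0.1],[0,0,0,0,0,0,0.1]]], "force": 8}}

```text
time: 44.6
eef_pos: [631.9, -227.5, 48.0]
eef_rot: [-3.142, 0.0, 3.139]
wrist_force: [-1.1, 2.9, 2.5]
width: 0.676
grip_force: 8.0
```

Call:
{"fn": "servo_tool", "kwargs": {"moves": [[[0,0,0,0,0,0,0.1],[0,0,-0.1,0,0,0,0.1],[0,0,-0.2,0,0,0,0.1],[0,0,-0.4,0,0,0,0.1],[0,0,-0.6,0,0,0,0.1],[0,0,-0.7,0,0,0,0.1],[0,0,-0.6,0,0,0,0.1],[0,0,-0.4,0,0,0,0.1],[0,0,-0.2,0,0,0,0.1],[0,0.2,0,0,0,0,0.1]]], "force": 25}}

```text
time: 45.85
eef_pos: [631.7, -219.8, 176.2]
eef_rot: [-3.141, 0.0, 3.138]
wrist_force: [-0.2, -0.1, -2.6]
width: 0.675
grip_force: 25.0
```

Call:
{"fn": "servo_tool", "kwargs": {"moves": [[[0,0.4,0,0,0,0,0.1],[0.02,0.7,0,0,0,0,0.1],[0.02,0.8,0,0,0,0,0.1],[0.02,0.8,0,0,0,0,0.1],[0.02,0.8,0,0,0,0,0.1],[0.01,0.8,0,0,0,0,0.1],[0,0.8,0,0,0,0,0.1],[0,0.8,0,0,0,0,0.1],[0,0.8,0,0,0,0,0.1],[0,0.8,0,0,0,0,0.1]]]}}

```text
time: 47.1
eef_pos: [628.2, 82.9, 175.2]
eef_rot: [-3.141, -0.001, 3.14]
wrist_force: [-0.8, -0.6, -2.6]
width: 0.671
grip_force: 25.0
```

Call:
{"fn": "servo_tool", "kwargs": {"moves": [[[0,0.8,0,0,0,0,0.1],[0,0.8,0,0,0,0,0.1],[0,0.8,0,0,0,0,0.1],[0,0.6,0,0,0,0,0.1],[0,0.4,0.1,0,0,0,0.1],[0,0.15,0.4,0,0,0,0.1],[0,0,0.6,0,0,0,0.1],[0,0,0.6,0,0,0,0.1],[0,0,0.4,0,0,0,0.1],[0,0,0.2,0,0,0,0.1]]]}}

```text
time: 48.35
eef_pos: [629.2, 221.7, 82.8]
eef_rot: [-3.141, -0.001, 3.138]
wrist_force: [0.7, -0.0, -2.3]
width: 0.672
grip_force: 25.0
```

```bash
python3 - <<'E'
from h import *
edges("w12",69,33,79,(629,223.7))
E
```

```text
48.35 [629.2 221.7  82.8] [ 0.7 -0.  -2.3]
bowl (array([629.79960089, 221.7675871 ,  69.41215362]), 41)
ring (array([628.58912444, 223.86586827,  78.73730422]), 41)
```

Call:
{"fn": "servo_tool", "kwargs": {"moves": [[[0.03,0.052,0.05,0,0,0,0.1],[0,0,0.15,0,0,0,0.1],[0,0,0.15,0,0,0,0.1],[0,0,0.1,0,0,0,0.1],[0,0,0.05,0,0,0,0.1],[0,0,0.03,0,0,0,0.1],[0,0,0,0,0,0,0.1],[0,0,0,0,0,0,0.1],[0,0,0,0,0,0,0.1],[0,0,0,0,0,0,0.1]]]}}

```text
time: 49.65
eef_pos: [628.3, 224.6, 62.9]
eef_rot: [3.142, -0.0, 3.139]
wrist_force: [0.5, -0.6, -1.0]
width: 0.677
grip_force: 25.0
```

```bash
python3 - <<'E'
from h import *
edges("w13",69,33,79,(629,223.7))
E
```

```text
49.65 [628.3 224.6  62.9] [ 0.5 -0.6 -1. ]
bowl (array([629.01862339, 224.62796137,  69.35481368]), 41)
ring (array([628.25321686, 223.86061228,  78.3763642 ]), 41)
```

Call:
{"fn": "servo_tool", "kwargs": {"moves": [[[0.015,-0.018,0.04,0,0,0,0.1],[0,0,0.03,0,0,0,0.1],[0,0,0.02,0,0,0,0.1],[0,0,0.01,0,0,0,0.1],[0,0,0.01,0,0,0,0.1],[0,0,0.01,0,0,0,0.1],[0,0,0,0,0,0,0.1],[0,0,0,0,0,0,0.1],[0,0,0,0,0,0,0.1],[0,0,0,0,0,0,0.1]]], "force": 18}}

```text
time: 50.95
eef_pos: [627.7, 223.8, 58.0]
eef_rot: [-3.142, 0.0, 3.139]
wrist_force: [-0.5, -0.5, 1.0]
width: 0.68
grip_force: 18.0
```

Call:
{"fn": "servo_tool", "kwargs": {"moves": [[[0,0,0.008,0,0,0,0.1],[0,0,0.007,0,0,0,0.1],[0,0,0,0,0,0,0.1],[0,0,0,0,0,0,0.1],[0,0,0,0,0,0,0.1],[0,0,0,0,0,0,0.1],[0,0,0,0,0,0,0.1],[0,0,0,0,0,0,0.1],[0,0,0,0,0,0,0.1],[0,0,0,0,0,0,0.1]]]}}

```text
time: 52.2
eef_pos: [627.8, 223.9, 58.0]
eef_rot: [3.141, 0.0, 3.139]
wrist_force: [-3.3, -1.2, 8.7]
width: 0.678
grip_force: 18.0
```

Contact at 8.7 N. Easing off, releasing and retreating.

Call:
{"fn": "servo_tool", "kwargs": {"moves": [[[0,0,-0.01,0,0,0,0.3],[0,0,0,0,0,0,0.4],[0,0,0,0,0,0,0.5],[0,0,0,0,0,0,0.6],[0,0,0,0,0,0,0.7],[0,0,0,0,0,0,0.7],[0,0,-0.3,0,0,0,0.7],[0,0,-0.6,0,0,0,0.7],[0,0,-1,0,0,0,0.7],[0,0,-1,0,0,0,0.7]]]}}

```text
time: 53.45
eef_pos: [627.7, 223.7, 175.8]
eef_rot: [-3.142, 0.0, 3.139]
wrist_force: [0.7, 0.9, 0.2]
width: 0.852
grip_force: 0.0
```

Call:
{"fn": "servo_tool", "kwargs": {"moves": [[[0.3,0.5,-1,0,0,0,0.7],[0.6,1,-1,0,0,0,0.7],[0.8,1,-1,0,0,0,0.7],[0.8,1,0,0,0,0,0.7],[0.8,1,0,0,0,0,0.7],[0.8,1,0,0,0,0,0.7],[0.8,1,0,0,0,0,0.7],[0.8,1,0,0,0,0,0.7],[0.5,1,0,0,0,0,0.7],[0.3,0.5,0,0,0,0,0.7]]]}}

```text
time: 54.7
eef_pos: [368.3, 584.9, 292.7]
eef_rot: [3.141, -0.0, 3.141]
wrist_force: [0.8, -0.5, -0.6]
width: 0.85
grip_force: 0.0
```

```bash
python3 - <<'E'
from h import *
s=arm.get_state();print(s["time"],s["eef_pos"],s["wrist_force"])
t=arm.grab_frame("top")[:,:,::-1];g=arm.grab_frame("scene")[:,:,::-1]
t0=cv2.imread("pics/top0.png")
cv2.imwrite("pics/t14.png",t)
cv2.imwrite("pics/end.png",np.vstack([cv2.resize(t[130:262,145:450],(762,330),interpolation=cv2.INTER_CUBIC),cv2.resize(g[160:270,220:504],(762,265),interpolation=cv2.INTER_CUBIC)]))
d=cv2.absdiff(t,t0).max(2)
print("prop diff",d[150:175,255:282].max(),"brush diff",d[190:260,415:440].max())
c=arm.camera_model("top");h=cv2.cvtColor(t,cv2.COLOR_BGR2HSV)
w=((h[...,1]<60)&(h[...,2]>110)).astype(np.uint8)
E
```

```text
54.7 [368.26298426 584.91412786 292.7074124 ] [ 0.81536156 -0.4785753  -0.63059972]
prop diff 3 brush diff 4
```

View pics/end.png

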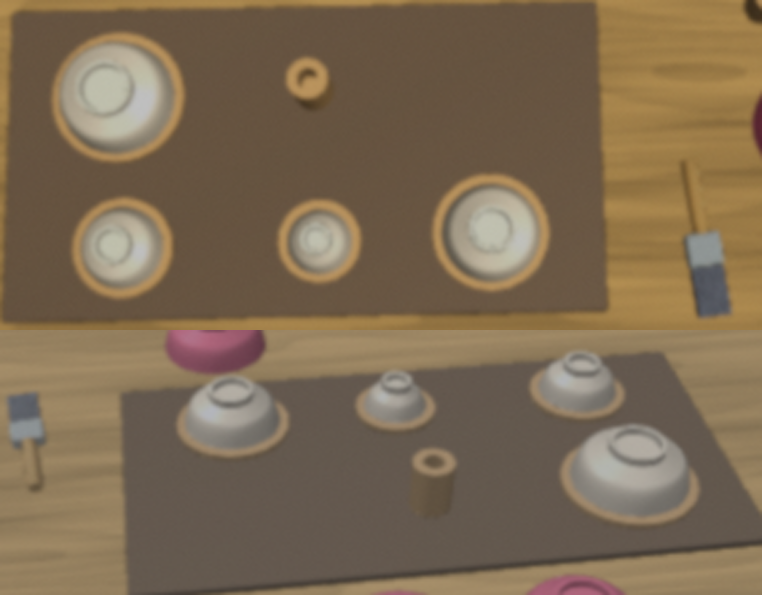

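All four bowls sit concentric and level on their own rings: XL (118,96), M (122,246), S (319,240) and L (490,232). The prop and brush pixels are unchanged, so I'm handing in.

```bash
python3 -c "
from rig import arm
print(arm.sign_off())"
```

```text
the job is handed in; nothing more can be done
None
```

All four bowls are rim down and centred on their own setter rings, taken from the top of the stack one at a time; the prop and brush were left where they were, and the job was handed in at about 55 s.

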